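# Hold the bench loupe in focus over the watch movement

### The job

Pick the loupe with the larger lens out of the slotted wooden rack, drawing it straight up by the top of its flat plate, and hold it over the watch movement on the inspection stand: lens level, centred above the movement, and its rim at the height shown by the tip of the pointer on the gauge post. Do not touch the movement or shift the pointer, and leave the small loupe, the oil cup and the vial where they are. Finish while still holding the loupe there, steady in the gripper; do not put it down or let go.

Things in the scene. Friction and masses are not known exactly. Their poses are not given: they have to be found in the camera images.
- loupe: Larger loupe, some 60 g: upright flat aluminium plate 8 (x) x 28 (y) x 84 mm (z) with grip grooves near its top; a thin arm (top 41 mm over the foot) runs along +x to a round lens 40 mm across in a rim 46 mm across, 9 mm high. Origin: centre of the plate's foot, z up; x points ahead, +-0.25 rad. It stands in either slot, foot 8 mm above the bench, lower 32 mm in the slot, 0.8 mm play.
- loupe_lens (a point): Centre of the larger lens (mid-height of its rim), 60 mm along x and 38.5 mm above the foot of the plate.
- loupe_grip (a point): Middle of the loupe's plate 66 mm above its foot, 18 mm below its top edge: grip here across the 8 mm, on the two broad faces, fingertips above the arm.
- small_loupe: The other loupe in the rack, to be left alone: the same plate, but a lens only 23 mm across in a rim 29 mm across, its centre 45 mm along x from the plate. Origin: centre of the plate's foot; z up.
- lens_rack: Fixed wooden block 36 (x) x 130 (y) x 40 mm high with two upright slots side by side, centred at y +37.5 and -37.5 mm, 32 mm deep. Origin: centre of its underside on the bench; z up. Both loupes stand in it with their x along its x.
- stand: Fixed inspection stand: steel plate 90 (x) x 140 (y) x 10 mm with the movement at its middle inside an engraved ring 40 mm across, and at y +58 mm an upright gauge post 8 mm thick, its top 175 mm above the bench. Origin: centre of its underside on the bench; z up. y points to the robot's left, give or take 0.3 rad.
- movement: The watch movement in its round ring holder, 34 mm across and 12 mm high, fixed at the middle of the stand, 10 mm above the bench. Origin: centre of its underside.
- movement_middle (a point): Middle of the movement's top face, 12 mm above its underside; the lens belongs straight above it.
- pointer (a joint): Height setting of the brass pointer that slides on the gauge post, in m: 0 is 105 mm above the bench, 0.045 is 150 mm. It is set at the start and stays by friction.
- pointer_tip (a point): Tip of the pointer, a level finger 7 mm wide that reaches from the collar on the post toward the movement and ends 36 mm from the movement's axis. Its height is the height at which the centre of the lens (mid-height of the rim) must be held.
- oil_cup: Small white oil cup with a stick in it, 28 mm wide, 58 mm high, to the left of the work; leave alone. Origin: centre of its underside.
- vial_2: Small amber vial with a black cap, 28 mm wide, 46 mm high, at the front left; leave alone. Origin: centre of its underside.
- panel_corner (a point): Top of the front post of the fixed dark wooden side panel that stands upright along x on the bench, right of the work (between it and the red top). From this corner, 281 mm above the bench, the panel (26 mm thick, 265 mm high or more) runs away from the robot to the back wall: go over it or round its front. The bell lamp shade hangs on the left, beyond y = 0.34, from 0.17 m up.

How it is judged:
On the way:
1. the larger loupe is drawn up wholly out of its slot (z of loupe in the frame of lens_rack above 0.043 m), for 0.1 s.
At the end, for the whole second after the job is handed in: The gripper alone holds the loupe, still (under 20 mm/s) and level within 0.12 rad; lens centre within 10 mm horizontally of the movement's middle and within 7 mm of the pointer tip's height (horizontal distance between loupe_lens and movement_middle below 0.01 m and z of loupe_lens in the frame of pointer_tip between -0.007 and 0.007 m and angle between loupe's own z axis and vertical below 0.12 rad and linear speed of loupe below 0.02 m/s and contact force between the fingers and loupe above 2 N and contact force between loupe and stand below 0.1 N and contact force between loupe and lens_rack below 0.1 N and contact force between loupe and small_loupe below 0.1 N); the arm keeps its last pose, push and grip.
It fails at once if the movement is touched by the loupe or the robot (contact force between any of loupe, the arm, the fingers and movement above 0.3 N).
It fails at once if the pointer is shifted by more than 3 mm (distance of pointer_tip from where it was at the start of the episode above 0.003 m).
It fails at once if the small loupe is shifted or lifted by more than 10 mm (distance of small_loupe from where it was at the start of the episode above 0.01 m).
It fails at once if a bystander (oil cup, vial) is shifted by more than 20 mm (distance of any of oil_cup, vial_2 from where it was at the start of the episode above 0.02 m).
It also fails if it takes over 38 s, if anything falls off the work surface, if the arm or the gripper's body presses on something with over 40 N, if the wrist force passes 120 N, or if a joint passes its speed limit or range.

### The arm

A 6-joint arm with a two-finger parallel gripper is mounted at the origin on a cart in front of the work surface, level with it; the furniture and walls round the work are solid. World frame = base frame: x ahead of the robot, y to its left, z up, the work surface at z = 0. Lengths are in m, angles in rad, forces in N, time in s.
With the tool pointing down it reaches from about 0.35 to 0.975 m from the base axis. Payload 4.9 kg.
Tool frame: the origin (TCP) lies at the very end of the fingers, on their centre line; the grasp point (between the pads) lies 19 mm behind it (ctrl.pinch_z is the distance from the TCP to the grasp point, in m); z points along the fingers, y is the line along which they close (so a half turn about z gives the same grasp; the last joint's range is limited). The gripper opens to 85 mm and grips with 20 to 120 N. Pads are 22 mm wide; open, the fingers measure 114 mm over their backs; the gripper's body (76 mm by 85 mm) begins 54 mm behind the grasp point. The pads swing forward as they close: fully open they stand 13 mm farther back than shut.
Start: joints at [-1.405, 0.053, 1.613, -0, 1.476, -0.119], TCP at [0.176, -0.6, 0.231] pointing down, gripper open.
Joint ranges: [-3.01, 3.01], [-1.01, 2.22], [0.06, 2.58], [-1.02, 4.17], [0.09, 2.62], [-3.14, 3.14]. Speed limits (rad/s): [2.57, 2.57, 3.14, 3.14, 3.14, 3.14].

### API

Orientations are given as a rotation vector (axis times angle).
In Python, from station import ctrl, optics gives the robot as it stands. The module is installed in compiled form; this text tells all that it offers.
- The arm moves only by the shell command python3 -m handwheel 'ROWS' [OPENING] [FORCE]. ROWS is JSON, one flat list of numbers, 6 for each row, row after row: the shift along the tool's x, y, z in m, then the turn, a rotation vector about the tool's x, y, z in degrees. A call has 1 to 20 rows; each row shifts and turns the commanded pose from where the row before left it, along the tool's axes as they then stand; what a row does not reach is not made up. A row lasts 1/10 s, in which the tool goes at most 50 mm and 8.59 degrees, less where a joint would pass 70% of its speed; a pose out of reach is approached as far as the arm can. A call is refused whole if a number of a shift passes 0.05 or a number of a turn 8.59, either way. A call with a gripper value outside its range is refused whole. OPENING is the closure, from 0 (fully open) to 1 (shut), set as the call begins (- or left out, the last holds). The fingers move at their own pace and stop on an object; FORCE is the grip in N (left out, the last holds). Time passes only in rows, so rows that do not move let the fingers close. It gives the time, the measured TCP pose, the force and the opening at its end, in the units of the state.
- ctrl.get_obs(): the state, without advancing time (a new reading comes with each control period).
- optics.get_image(name): name is "scene" or "top"; returns (picture, depth): 400x640x3 uint8, red, green, blue; 400x640 float32, m along the optical axis (not along the pixel's ray), 0 where there is no reading.
- optics.get_calibration(name): a dict with "fovy" (degrees; the focal length in pixels is half the picture's height over the tangent of half this angle, whatever the lens; pixels are square), "cx", "cy" (the principal point, pixels), "rvec" (rotation vector, rad) and "tvec" (3), from world to camera coordinates, as OpenCV has them. Camera axes: x right, y down, z forward; pixel columns grow to the right and rows downward; lengths in m; the calibration is good to about 2 mm. A picture is of the moment at which its call begins. get_calibration takes no time and is no camera call.
- ctrl.finish_job(): hands the job in, once; it reports no verdict.
The state is a dict: "t": time; "q": joint angles; "dq": joint speeds; "effort": joint torques, N m; "tool_pos": TCP position; "tool_rot": TCP orientation; "contact_force": force on the tool from outside, world axes, zero at the start; "wrist_torque": the same for the moment, N m; "opening": finger opening in m.
Only numpy, scipy, OpenCV 4.12 (cv2) and the standard library are available. Lean on these libraries where they do the work, as an engineer would, in place of code of your own. Each camera call takes 0.05 s, during which the arm holds its last target. There are 200 camera calls.

## Working session

There is one attempt and no reset: what is moved stays moved. The work goes in short steps, Python scripts to look and compute and a shell command to move; the robot and the scene stay as the last step left them, time stands still between calls to the robot, and variables do not carry over. Pictures are saved under pics/ and viewed, on a budget of 10 in all, crops included, one or two more only if the job needs it, and the job is handed in when it is done.

```bash
mkdir -p pics; cat > h.py <<'E'
import numpy as np, cv2
from station import ctrl, optics
def cal(n):
    c=optics.get_calibration(n); R=cv2.Rodrigues(np.array(c["rvec"],float))[0]; t=np.array(c["tvec"],float).ravel()
    f=200/np.tan(np.radians(c["fovy"])/2); return R,t,f,c["cx"],c["cy"]
def cloud(n,d):
    R,t,f,cx,cy=cal(n); v,u=np.mgrid[:400,:640]
    P=np.stack([(u-cx)/f*d,(v-cy)/f*d,d],-1); return (P-t)@R
def ray(n,u,v,z):
    R,t,f,cx,cy=cal(n); o=-R.T@t; r=R.T@np.array([(u-cx)/f,(v-cy)/f,1]); return o+r*(z-o[2])/r[2]
def proj(n,p):
    R,t,f,cx,cy=cal(n); c=R@np.array(p)+t; return f*c[0]/c[2]+cx,f*c[1]/c[2]+cy
E
python3 - <<'E'
from h import *
for n in("scene","top"):
    im,d=optics.get_image(n); np.savez(n+"0",im=im,d=d); cv2.imwrite(f"pics/{n}0.png",im[:,:,::-1])
    R,t,*r=cal(n); print(n,-R.T@t,R,r,(d==0).mean())
E
```

```text
scene [-0.02458783  0.52665998  0.93363134] [[-0.53065304 -0.84739242  0.01826   ]
 [-0.65409437  0.39571502 -0.64464733]
 [ 0.5390435  -0.35402783 -0.764262  ]] [np.float64(382.9923995409284), 318.7633316633368, 200.2554718155361] 0.00418359375
top [0.40615364 0.17406439 1.05007381] [[-0.00829474 -0.99918323  0.03954827]
 [-0.99101535  0.00293437 -0.13371596]
 [ 0.1334907  -0.04030208 -0.99023026]] [np.float64(417.2327959190251), 322.8493572141269, 198.44686336933339] 0.004046875
```

View pics/scene0.png

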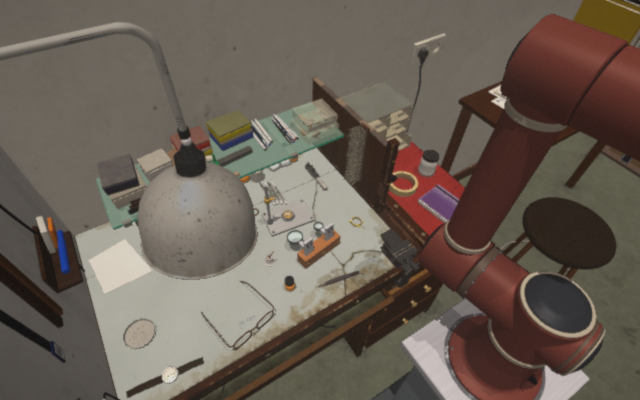

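View pics/top0.png

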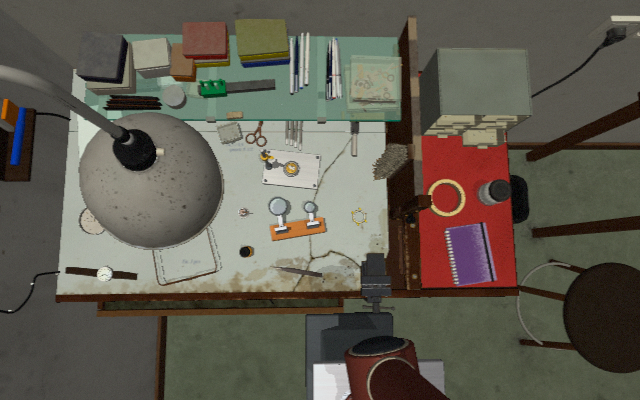

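The top view shows the rack at (298,229), the larger loupe's lens at (279,206) in the left slot, the stand at (291,168), and the gauge post near (266,156). I'll enlarge both views.

```bash
python3 - <<'E'
from h import *
A=np.load("top0.npz");B=np.load("scene0.npz")
a=cv2.resize(A["im"][140:245,235:335],None,fx=4,fy=4,interpolation=2)
b=cv2.resize(B["im"][175:280,245:345],None,fx=4,fy=4,interpolation=2)
cv2.imwrite("pics/zoom0.png",np.hstack([a,b])[:,:,::-1])
Pt=cloud("top",A["d"]);hsv=cv2.cvtColor(A["im"],cv2.COLOR_RGB2HSV)
print("bench z",Pt[200:215,330:345,2].mean())
# rack orange top
m=((hsv[...,0]<18)&(hsv[...,1]>150)&(hsv[...,2]>120)); m[:, :265]=0;m[:,330:]=0;m[:210]=0;m[245:]=0
m&=abs(Pt[...,2]-.04)<.008
print("rack",m.sum(),Pt[m].mean(0),cv2.minAreaRect(Pt[m][:,:2].astype(np.float32)*1000))
# stand plate by height
r=np.zeros_like(m);r[143:195,255:330]=1
s=r&(abs(Pt[...,2]-.010)<.004)
print("stand",s.sum(),cv2.minAreaRect(Pt[s][:,:2].astype(np.float32)*1000))
for v in range(192,240,2): print(v,(Pt[v,266:326:2,2]*1000).astype(int))
print()
for v in range(148,180,2): print(v,(Pt[v,254:306:2,2]*1000).astype(int))
E
```

```text
bench z 0.0004834294017004263
rack 550 [0.46722917 0.19544129 0.04067645] ((469.2209167480469, 195.8801727294922), (35.58024978637695, 127.47112274169922), 9.692270278930664)
stand 1638 ((626.9278564453125, 212.72354125976562), (143.50418090820312, 127.00840759277344), 89.07095336914062)
192 [ 1  4 -2 -2  0 -2  1  0  0  3 -5  2  0  3  0  0  1  2 -4  0  0  1 -1  1
 -3 -6  0  0  3  0]
194 [ 2  0  0  3 -1  2  2  1 -2  0  0  0 -3  0  0  4  0 -1 -1  1  1  1  0  4
  2  0  0  0  1  0]
196 [ 0  2 -1  4  0  2  1 -2  0  5  0  0  0  1  0  3  1  0  2 -1 -1  0  6  0
  0  1  1  1 -2 -3]
198 [ 0  1  0 47 51 48 43 47 47  3 -3  2  1  0  0 -1  0 -2  2  0  2  1  0  0
 -1  3  0  1  0 -1]
200 [ 1  0 47 44 45 45 44 43 41 46  0  0  2  0  0  0 -2  2  0 -1  2  0 -2  0
  3  5 -1 -2  2  0]
202 [ 0  0 48 46 42 46 44 46 43 46  0  0  0 -1  3  1  2  0  1 -1 50 49 49 49
  1  1  0  1  0 -1]
204 [-1 48 44 43 49 45 45 47 47 48 49  1  0  2  0  1  2 -2 -1 48 47 45 46 46
 48  2  0  0  1  2]
206 [ 2 48 46 47 47 50 48 46 44 45 48 -1  2  2  1  0  2  3  0 51 47 49 47 46
 48  0  0  1  0  0]
208 [ 1  1 44 45 47 45 46 48 47 45 
[... 2455 characters left out ...]
  9  8 12 10
 11 11]
164 [-1  1 -1 -1  1  9 52 44 16 10  8  9 10  6  9 12 17 21 23 19 23 20 12  8
 13  6]
166 [ 0  0  0  1  0 11 18 29 18  8  7  9 12 11  7 11 18 20 21 19 22 21  8  7
  7  7]
168 [ 0  0  4  1  0  9 19 21 20 10 10  9  8 13 11 15 20 19 22 21 18 18  9 10
  8 14]
170 [ 0  0  0  2  0  9  9 10 11 11 12 10  9  9 10  9 15 23 19 19 19 20 10  8
 13 12]
172 [ 0  0 -2  0  4  9 10 11 10 16  8  8  9 13 10  9 19 19 21 20 21 16  6  9
  9  7]
174 [ 2  3  0  0  0 13 12 11  8 10 12  8  9  8  8 11 11 17 17 17  8 11  9 11
 10 12]
176 [ 1 -3  2  0 10  9 10  9 14 14 11  8 10 10 13 12  9 13 13 10 10  6  8 13
 11  8]
178 [ 0  2  0 -2  9  8  7 10  9 12  9 10 10 11  8 11  9  9 10  6 10 11  9  8
 10 12]
```

View pics/zoom0.png

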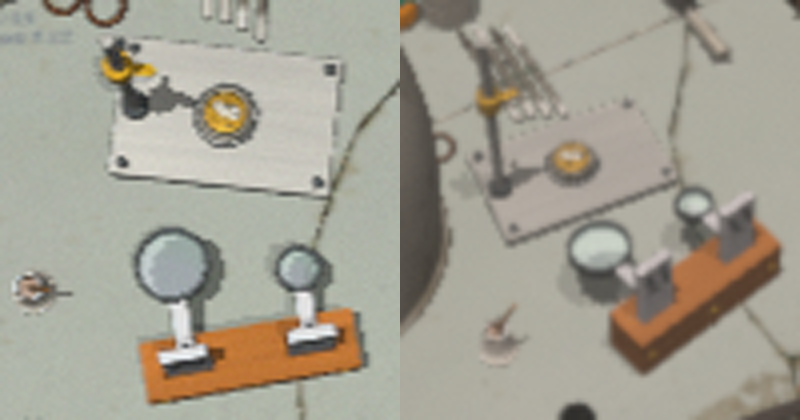

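The zoom confirms the larger loupe is in the left slot. The pointer sits mid-post and points toward the movement. Next I'll compute the points precisely.

```bash
python3 - <<'E'
from h import *
A=np.load("top0.npz");B=np.load("scene0.npz")
Pt=cloud("top",A["d"]);Ps=cloud("scene",B["d"]);ht=cv2.cvtColor(A["im"],cv2.COLOR_RGB2HSV);hs=cv2.cvtColor(B["im"],cv2.COLOR_RGB2HSV)
def box(P,x,y,z): return (abs(P[...,0]-x[0])<x[1])&(abs(P[...,1]-y[0])<y[1])&(P[...,2]>z[0])&(P[...,2]<z[1])
f=lambda p:np.round(np.array(p)*1000,1)
for n,P in(("top",Pt),("scene",Ps)):
    print(n)
    pl=P[box(P,(.48,.04),(.24,.035),(.084,.1))]; print(" plate top",len(pl),f(pl.mean(0)),cv2.minAreaRect((pl[:,:2]*1000).astype(np.float32)))
    le=P[box(P,(.545,.035),(.25,.04),(.036,.056))]; print(" lens+arm",len(le),f(le.mean(0)),cv2.minAreaRect((le[:,:2]*1000).astype(np.float32)))
    mv=P[box(P,(.63,.03),(.21,.03),(.016,.026))]; print(" mov",len(mv),f(mv.mean(0)),cv2.minEnclosingCircle((mv[:,:2]*1000).astype(np.float32)))
    po=P[box(P,(.65,.05),(.27,.05),(.16,.19))]; print(" post top",len(po),f(po.mean(0)))
    rk=P[box(P,(.468,.05),(.196,.09),(.036,.045))];print(" rack",cv2.minAreaRect((rk[:,:2]*1000).astype(np.float32)))
    pa=P[(P[...,2]>.25)&(P[...,0]>.3)&(abs(P[...,1])<.12)&(P[...,2]<.30)]; print(" panel x,y,z 1..99%",f(np.percentile(pa,[2,50,98],axis=0)))
# lens circle by ray: rim contour at z~.051 top
m=box(Pt,(.545,.035),(.25,.04),(.036,.056)).astype(np.uint8)
v,u=np.nonzero(m); top=v<212
(c,r)=cv2.minEnclosingCircle(np.stack([u[top],v[top]],1).astype(np.float32)); print("lens px",c,r,f(ray("top",*c,.051)))
# brass pointer
for n,h,P,bx in(("top",ht,Pt,(148,170,255,280)),("scene",hs,Ps,(192,206,258,282))):
    b=(h[...,0]>12)&(h[...,0]<32)&(h[...,1]>140)&(h[...,2]>100); k=np.zeros_like(b);k[bx[0]:bx[1],bx[2]:bx[3]]=1;b&=k
    v,u=np.nonzero(b); print(n,"brass",len(u));
    for a,c in zip(u,v): print((a,c),f(P[c,a]).astype(int),end=" ")
    print()
# movement dark ring via colour-independent: stand corners (screws)
print(ctrl.get_obs()["tool_rot"],ctrl.pinch_z)
E
```

```text
top
 plate top 48 [466.7 234.1  91.7] ((466.9403076171875, 234.16966247558594), (8.590838432312012, 27.749279022216797), 8.802543640136719)
 lens+arm 241 [526.7 243.6  46.4] ((528.0836181640625, 243.9212646484375), (43.66752243041992, 34.16668701171875), 88.93230438232422)
 mov 141 [622.5 212.2  20. ] ((620.8704223632812, 212.85882568359375), 18.625722885131836)
 post top 104 [687.2 271.1 169.1]
 rack ((486.8766174316406, 199.33753967285156), (71.56292724609375, 130.44790649414062), 8.793157577514648)
 panel x,y,z 1..99% [[ 500.5 -108.5  251.3]
 [ 823.2  -36.7  264. ]
 [ 899.5  108.6  298. ]]
scene
 plate top 37 [467.4 235.5  89.5] ((468.622314453125, 235.4829864501953), (9.603806495666504, 26.714061737060547), 11.979366302490234)
 lens+arm 161 [527.8 244.3  43.6] ((530.5492553710938, 244.951904296875), (40.60382080078125, 45.085487365722656), 0.7869873046875)
 mov 65 [622.8 214.9  18.1] ((624.16455078125, 214.9696502685547), 16.959278106689453)
 post top 57 [680.7 268.3 166.8]
 rack ((488.21759033203125, 199.6804962158203), (73.70716094970703, 130.75379943847656), 8.302569389343262)
[... 2266 characters left out ...]
630 257 113] (np.int64(272), np.int64(198)) [631 253 110] (np.int64(273), np.int64(198)) [627 252 112] (np.int64(268), np.int64(199)) [628 267 117] (np.int64(269), np.int64(199)) [626 265 117] (np.int64(270), np.int64(199)) [629 260 112] (np.int64(271), np.int64(199)) [628 258 111] (np.int64(265), np.int64(200)) [628 276 118] (np.int64(266), np.int64(200)) [627 273 118] (np.int64(267), np.int64(200)) [623 272 121] (np.int64(268), np.int64(200)) [622 270 121] (np.int64(269), np.int64(200)) [624 266 116] (np.int64(266), np.int64(201)) [623 275 118] (np.int64(267), np.int64(201)) [624 272 115] (np.int64(268), np.int64(201)) [622 270 116] 
[-3.10791387e+00 -4.45648123e-01  4.85794588e-05] 0.0187
```

Measured values (mm), checked against the given sizes:

| Item | Value | Check |
|---|---|---|
| Plate top | (467, 234.8, 92) | Height as expected |
| Loupe yaw | +8.7° | Matches the rack |
| Lens | about (525, 244) | Predicted (526, 244) |
| Movement | about (622, 213.5) | n/a |
| Pointer tip | about (629, 249) | 36 mm from the axis, as it should be |
| Pointer finger top | z ≈ 115 | Centre about 113 |
| Panel front | x ≈ 0.50, y ≈ -0.035 | n/a |

I'll go up first, then round and over.

```bash
cat >> h.py <<'E'
from scipy.spatial.transform import Rotation as Ro
def togo(p,yaw_y):
    """shift along tool axes (mm) to p; world turn still to make (as tool rotvec deg) to vertical tool with y at yaw_y deg"""
    o=ctrl.get_obs(); R=Ro.from_rotvec(o["tool_rot"]); y=np.array([np.cos(np.radians(yaw_y)),np.sin(np.radians(yaw_y)),0]); z=np.array([0,0,-1.])
    T=Ro.from_matrix(np.stack([np.cross(y,z),y,z],1))
    print("t",round(o["t"],2),"pos",np.round(o["tool_pos"],4),"q",np.round(o["q"],2),"F",np.round(o["contact_force"],1),"open",round(o["opening"],4))
    print("shift mm now-frame",np.round(R.inv().apply(np.array(p)-o["tool_pos"])*1000,1),"final-frame",np.round(T.inv().apply(np.array(p)-o["tool_pos"])*1000,1),"turn deg",np.round(np.degrees((R.inv()*T).as_rotvec()),2))
E
python3 -m handwheel '[0,0,-0.04,0,0,0, 0,0,-0.05,0,0,0, 0,0,-0.05,0,0,0, 0,0,-0.05,0,0,0, 0.036,-0.026,0,0,0,0, 0.036,-0.026,0,0,0,0, 0.036,-0.026,0,0,0,0, 0.036,-0.026,0,0,0,0, 0.036,-0.026,0,0,0,0, 0.036,-0.026,0,0,0,0, 0.036,-0.026,0,0,0,0, 0.036,-0.026,0,0,0,0, 0.036,-0.026,0,0,0,0, 0.036,-0.026,0,0,0,0]' 0
python3 -c "
from h import *
togo([.467,.235,.42],8.7)"
```

```text
t: 1.5
tool_pos: [0.4487, -0.2474, 0.4209]
tool_rot: [-3.11, -0.446, 0.0]
contact_force: [0.8, -0.1, 0.3]
opening: 0.0853
t 1.5 pos [ 0.4487 -0.2474  0.4209] q [-0.65 -0.26  1.59 -0.    1.81  0.64] F [ 0.8 -0.1  0.3] open 0.0853
shift mm now-frame [ 153.  -457.9    1. ] final-frame [474.1  91.    0.9] turn deg [-3.000e-02 -0.000e+00 -8.239e+01]
```

```bash
python3 -m handwheel '[0.0153,-0.0458,0,0,0,0, 0.0153,-0.0458,0,0,0,0, 0.0153,-0.0458,0,0,0,0, 0.0153,-0.0458,0,0,0,0, 0.0153,-0.0458,0,0,0,0, 0.0153,-0.0458,0,0,0,0, 0.0153,-0.0458,0,0,0,0, 0.0153,-0.0458,0,0,0,0, 0.0153,-0.0458,0,0,0,0, 0.0153,-0.0458,0,0,0,0, 0,0,0,0,0,-8.24, 0,0,0,0,0,-8.24, 0,0,0,0,0,-8.24, 0,0,0,0,0,-8.24, 0,0,0,0,0,-8.24, 0,0,0,0,0,-8.24, 0,0,0,0,0,-8.24, 0,0,0,0,0,-8.24, 0,0,0,0,0,-8.24, 0,0,0,0,0,-8.24]'
python3 - <<'E'
from h import *
togo([.467,.235,.055],8.7)
im,d=optics.get_image("scene"); cv2.imwrite("pics/s1.png",cv2.resize(im[120:320,200:400],None,fx=3,fy=3)[:,:,::-1])
E
```

```text
t: 3.5
tool_pos: [0.466, 0.2333, 0.4207]
tool_rot: [-2.039, -2.389, 0.001]
contact_force: [0.2, -0.2, 0.5]
opening: 0.0854
t 3.5 pos [0.466  0.2333 0.4207] q [ 0.32 -0.24  1.57  0.    1.8   0.16] F [ 0.2 -0.2  0.5] open 0.0854
shift mm now-frame [  1.5   1.6 365.7] final-frame [  1.5   1.2 365.7] turn deg [-0.06  0.01  0.36]
```

View pics/s1.png

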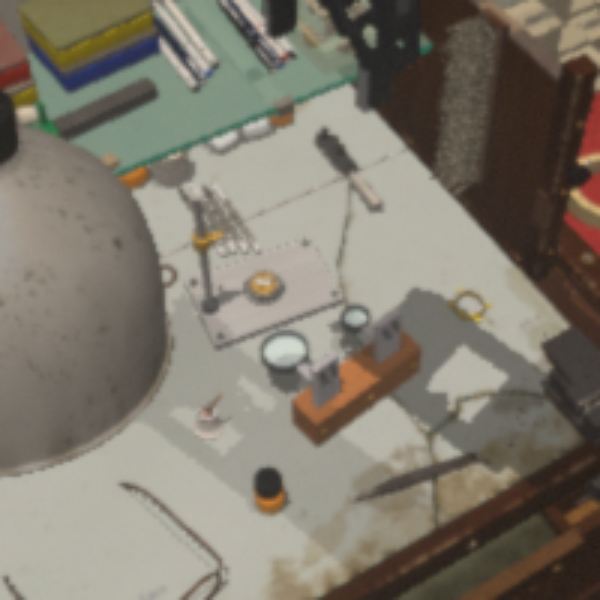

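The view is clear: the loupe stands undisturbed and the gripper is above the frame. I'll descend open.

```bash
python3 -m handwheel '[0.0015,0.0014,0.03,0,0,0.36, 0,0,0.03,0,0,0, 0,0,0.03,0,0,0, 0,0,0.03,0,0,0, 0,0,0.03,0,0,0, 0,0,0.03,0,0,0, 0,0,0.03,0,0,0, 0,0,0.03,0,0,0, 0,0,0.03,0,0,0, 0,0,0.02,0,0,0, 0,0,0.015,0,0,0, 0,0,0.015,0,0,0, 0,0,0.015,0,0,0, 0,0,0.015,0,0,0, 0,0,0.01,0,0,0, 0,0,0.01,0,0,0, 0,0,0.005,0,0,0, 0,0,0,0,0,0]'
python3 - <<'E'
from h import *
togo([.467,.235,.055],8.7)
im,d=optics.get_image("scene"); cv2.imwrite("pics/s2.png",cv2.resize(im[190:290,260:380],None,fx=6,fy=6)[:,:,::-1])
E
```

```text
t: 5.35
tool_pos: [0.467, 0.235, 0.0456]
tool_rot: [-2.053, -2.377, 0.002]
contact_force: [-0.4, 0.5, 0.0]
opening: 0.0856
t 5.35 pos [0.467  0.235  0.0456] q [0.32 0.   1.99 0.   1.15 0.18] F [-0.4  0.5  0. ] open 0.0856
shift mm now-frame [ 0.   0.  -9.4] final-frame [ 0.   0.  -9.4] turn deg [-0.07  0.01 -0.35]
```

View pics/s2.png

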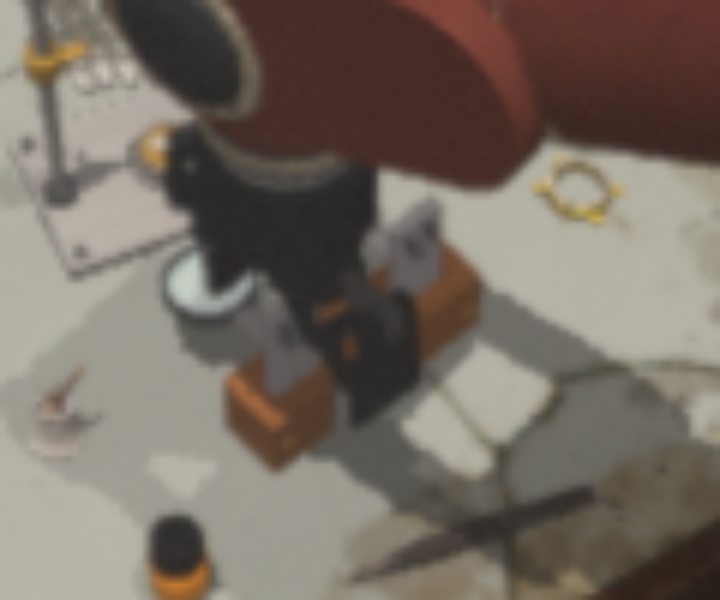

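The fingers straddle the plate with no contact. I made the descent 9 mm too long, so I'll raise that and close gently.

```bash
python3 -m handwheel '[0,0,-0.005,0,0,0, 0,0,-0.005,0,0,0, 0,0,0,0,0,0]'; python3 -m handwheel '[0,0,0,0,0,0, 0,0,0,0,0,0, 0,0,0,0,0,0, 0,0,0,0,0,0, 0,0,0,0,0,0, 0,0,0,0,0,0, 0,0,0,0,0,0, 0,0,0,0,0,0, 0,0,0,0,0,0, 0,0,0,0,0,0]' 1 20; python3 -m handwheel '[0,0,0,0,0,0, 0,0,0,0,0,0, 0,0,0,0,0,0, 0,0,0,0,0,0]'
```

```text
t: 5.7
tool_pos: [0.4686, 0.2355, 0.0582]
tool_rot: [2.053, 2.376, 0.005]
contact_force: [-0.1, 0.2, 0.1]
opening: 0.0856
t: 6.7
tool_pos: [0.4669, 0.235, 0.0561]
tool_rot: [-2.053, -2.377, 0.001]
contact_force: [-2.6, -0.2, 1.5]
opening: 0.0079
t: 7.1
tool_pos: [0.467, 0.235, 0.0561]
tool_rot: [-2.053, -2.377, 0.001]
contact_force: [-3.8, -0.7, 2.4]
opening: 0.0077
```

The plate is gripped: the opening is 7.8 mm and the side force is small. I'll firm the grip and lift straight up.

```bash
python3 -m handwheel '[0,-0.0005,0,0,0,0, 0,0,0,0,0,0, 0,0,0,0,0,0, 0,0,-0.004,0,0,0, 0,0,-0.006,0,0,0, 0,0,-0.008,0,0,0, 0,0,-0.008,0,0,0, 0,0,-0.008,0,0,0, 0,0,-0.01,0,0,0, 0,0,-0.015,0,0,0, 0,0,-0.02,0,0,0, 0,0,-0.02,0,0,0, 0,0,-0.02,0,0,0, 0,0,-0.02,0,0,0, 0,0,-0.01,0,0,0, 0,0,0,0,0,0, 0,0,0,0,0,0]' - 60
python3 - <<'E'
from h import *
togo([.5623,.2042,.1596],8.7)
for n in("scene","top"):
    im,d=optics.get_image(n); np.savez(n+"3",im=im,d=d)
    if n=="scene": a=cv2.resize(im[160:280,240:360],None,fx=5,fy=5)
    else: b=im[140:245,235:335]
cv2.imwrite("pics/s3.png",a[:,:,::-1])
E
```

```text
t: 8.8
tool_pos: [0.4667, 0.235, 0.2051]
tool_rot: [-2.054, -2.377, 0.0]
contact_force: [0.7, -0.2, 0.2]
opening: 0.0075
t 8.8 pos [0.4667 0.235  0.2051] q [ 0.32 -0.18  1.88 -0.    1.44  0.18] F [ 0.7 -0.2  0.2] open 0.0075
shift mm now-frame [-44.3  90.1  45.5] final-frame [-44.9  89.8  45.5] turn deg [-0.01  0.   -0.35]
```

View pics/s3.png

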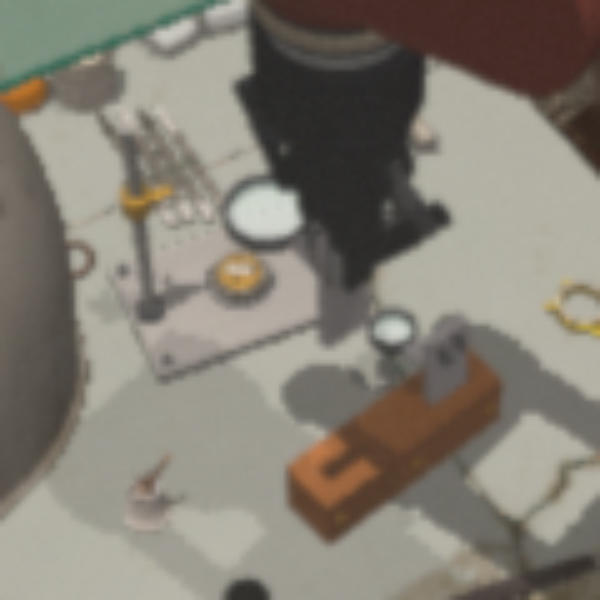

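The loupe is lifted clear and hangs level; the small loupe still stands in its slot. Next I'll carry it over the movement, staying above the height of the post.

```bash
python3 -m handwheel '[-0.004,0.008,0,0,0,0, -0.0075,0.015,0,0,0,0, -0.0075,0.015,0,0,0,0, -0.0075,0.015,0,0,0,0, -0.0075,0.015,0,0,0,0, -0.0075,0.0155,0,0,0,0, -0.0035,0.007,0,0,0,0, 0,0,0,0,0,0, 0,0,0,0,0,0]'
python3 - <<'E'
from h import *
togo([.5632,.2044,.1226],8.35)
for n in("scene","top"):
    im,d=optics.get_image(n); P=cloud(n,d)
    m=(abs(P[...,0]-.62)<.04)&(abs(P[...,1]-.213)<.035)&(P[...,2]>.18)&(P[...,2]<.215)
    v,u=np.nonzero(m);p=P[m]; print(n,m.sum(),np.round(p.mean(0)*1000,1),np.round(p.min(0)*1000),np.round(p.max(0)*1000))
    sl=(slice(140,240),slice(240,360)) if n=="scene" else (slice(120,220),slice(240,360))
    im=im.copy(); cv2.imwrite(f"pics/{n}4.png",cv2.resize(im[sl],None,fx=5,fy=5)[:,:,::-1])
cv2.imwrite("pics/both4.png",cv2.resize(np.vstack([cv2.imread("pics/scene4.png"),cv2.imread("pics/top4.png")]),None,fx=.6,fy=.6))
E
```

```text
t: 9.8
tool_pos: [0.5625, 0.2036, 0.2047]
tool_rot: [-2.053, -2.377, 0.001]
contact_force: [-0.3, -0.9, -0.2]
opening: 0.007
t 9.8 pos [0.5625 0.2036 0.2047] q [0.22 0.01 1.7  0.   1.43 0.08] F [-0.3 -0.9 -0.2] open 0.007
shift mm now-frame [ 0.7  0.9 82.1] final-frame [ 0.7  0.8 82.1] turn deg [-0.07 -0.01  0.  ]
scene 182 [618.4 215.2 194.8] [586. 194. 188.] [644. 235. 199.]<stdin>:6: RuntimeWarning: Mean of empty slice.
  ret = um.true_divide(
Traceback (most recent call last):
ValueError: zero-size array to reduction operation minimum which has no identity
```

The scene depth puts the lens at about (621, 214.5), with its top near z 196. That agrees with the tool-based estimate. The arm blocks the top view. I'll descend to the gauge height.

```bash
python3 -m handwheel '[0.0007,0.0009,0.005,0,0,0, 0,0,0.01,0,0,0, 0,0,0.01,0,0,0, 0,0,0.01,0,0,0, 0,0,0.01,0,0,0, 0,0,0.01,0,0,0, 0,0,0.01,0,0,0, 0,0,0.008,0,0,0, 0,0,0.006,0,0,0, 0,0,0.003,0,0,0, 0,0,0,0,0,0, 0,0,0,0,0,0, 0,0,0,0,0,0]'
python3 - <<'E'
from h import *
togo([.5632,.2044,.1226],8.35)
im,d=optics.get_image("scene"); P=cloud("scene",d)
m=(abs(P[...,0]-.624)<.026)&(abs(P[...,1]-.213)<.032)&(P[...,2]>.09)&(P[...,2]<.13)
p=P[m]; print(m.sum(),np.round(p.mean(0)*1000,1),np.round(p.min(0)*1000),np.round(p.max(0)*1000))
h=cv2.cvtColor(im,cv2.COLOR_RGB2HSV)
# bright glass disc
g=((h[...,2]>150)&(h[...,1]<60)&m).astype(np.uint8); n,l,s,c=cv2.connectedComponentsWithStats(g); i=1+np.argmax(s[1:,4]); ct=cv2.findContours((l==i).astype(np.uint8),0,2)[0][0]; e=cv2.fitEllipse(ct)
print("glass",s[i],e,np.round(ray("scene",*e[0],.114)*1000,1), "expected", proj("scene",[.6225,.2135,.114]))
b=(h[...,0]>12)&(h[...,0]<32)&(h[...,1]>140)&(h[...,2]>100);b[:192]=0;b[206:]=0;b[:,:258]=0;b[:,282:]=0
v,u=np.nonzero(b);print("brass",len(u),np.round(np.median(P[b],0)*1000), "finger top z", np.median(P[b][P[b][:,1]<.261,2]))
print("glass z",np.median(P[l==i][:,2]))
cv2.imwrite("pics/s5.png",cv2.resize(im[160:260,230:350],None,fx=6,fy=6)[:,:,::-1])
E
```

```text
t: 11.2
tool_pos: [0.5642, 0.2046, 0.124]
tool_rot: [2.053, 2.377, 0.002]
contact_force: [-0.1, -0.1, -0.5]
opening: 0.0071
t 11.2 pos [0.5642 0.2046 0.124 ] q [0.22 0.08 1.77 0.   1.29 0.08] F [-0.1 -0.1 -0.5] open 0.0071
shift mm now-frame [-0.  -1.   1.4] final-frame [-0.  -1.   1.4] turn deg [ 0.07 -0.01  0.01]
144 [621.3 217.2 114.4] [599. 198. 108.] [644. 235. 119.]
glass [280 189  13  10  87] ((285.94573974609375, 193.48660278320312), (8.454805374145508, 11.691337585449219), 87.8804702758789) [623.  213.3 114. ] expected (np.float64(285.97671649486625), np.float64(193.62401759746274))
brass 15 [628. 266. 115.] finger top z 0.11188964544955093
glass z 0.11448991675356149
```

View pics/s5.png

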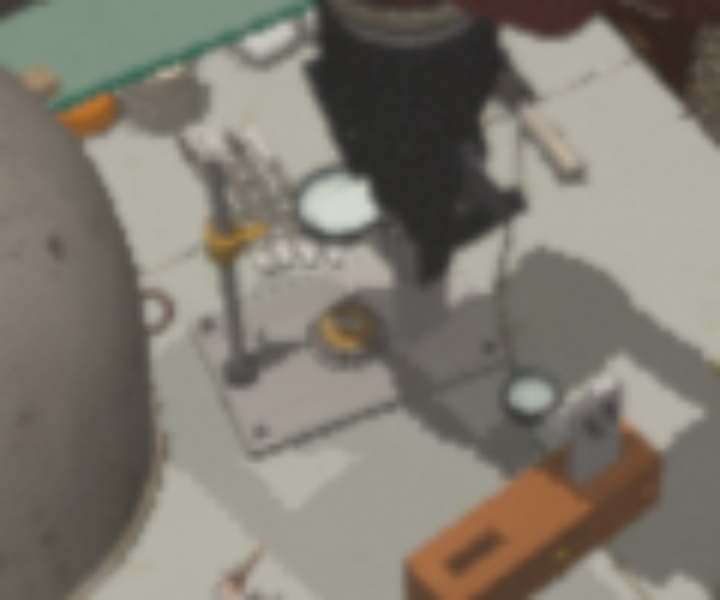

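The image shows the lens over the movement, with the fingers clear of the post and pointer. The glass sits at the expected pixel, (286,193.5). Compared in the same camera, the lens is 2–4 mm above the pointer finger's middle, so I'll lower it 3 mm, settle and check once more.

```bash
python3 -m handwheel '[0,-0.0007,0.001,0,0,0, 0,0,0.001,0,0,0, 0,0,0.001,0,0,0, 0,0,0,0,0,0, 0,0,0,0,0,0, 0,0,0,0,0,0, 0,0,0,0,0,0, 0,0,0,0,0,0, 0,0,0,0,0,0, 0,0,0,0,0,0]'
python3 - <<'E'
from h import *
togo([.5632,.2044,.1210],8.35)
Z=[];Q=[]
for k in range(4):
    im,d=optics.get_image("scene"); P=cloud("scene",d)
    m=(abs(P[...,0]-.624)<.026)&(abs(P[...,1]-.213)<.032)&(P[...,2]>.09)&(P[...,2]<.13); Z.append(P[m].mean(0))
    h=cv2.cvtColor(im,cv2.COLOR_RGB2HSV);b=(h[...,0]>12)&(h[...,0]<32)&(h[...,1]>140)&(h[...,2]>100);b[:192]=0;b[206:]=0;b[:,:258]=0;b[:,282:]=0
    Q.append(P[b][P[b][:,1]<.261].mean(0))
print(np.round(np.mean(Z,0)*1000,1),np.round(np.mean(Q,0)*1000,1)); o=ctrl.get_obs(); print(o["tool_pos"],np.abs(o["dq"]).max(),o["opening"])
E
```

```text
t: 12.25
tool_pos: [0.563, 0.2044, 0.1203]
tool_rot: [-2.054, -2.377, -0.0]
contact_force: [0.4, 0.3, -0.6]
opening: 0.0072
t 12.25 pos [0.563  0.2044 0.1203] q [0.22 0.08 1.77 0.   1.29 0.08] F [ 0.4  0.3 -0.6] open 0.0072
shift mm now-frame [-0.   0.2 -0.7] final-frame [-0.   0.2 -0.7] turn deg [ 0. -0.  0.]
[620.5 217.2 110.5] [629.3 256.6 112.6]
[0.56303639 0.20438746 0.12031569] 0.001071702234338186 0.007452322063604141
```

```bash
python3 -c "
from h import *
print(ctrl.finish_job())"
```

```text
the job is handed in; nothing more can be done
None
```

The larger loupe is out of the left slot and held over the movement. I handed the job in after about 12.5 s of the 38 s allowed, with the gripper still holding it. The hand-in reports no verdict, so these are my own last checks:

- **Hold:** the gripper was set to 60 N, with the fingers 7.2–7.5 mm apart on the 8 mm plate. The arm was still (joint speeds about 0.001 rad/s) and the tool vertical to within about 0.1°.
- **Centring:** the camera found the lens glass within 1 mm of the spot above the movement. That was before a final move of about 1 mm. The movement itself was located to about 2 mm; the limit is 10 mm.
- **Height:** the lens centre is at about 110.7 mm by the arm's reading and 110.5 mm by the camera. I took the middle of the pointer finger to be at 110–112.5 mm, about 2.5 mm below its measured top. The finger's thickness is not given, so that is an assumption; the limit is 7 mm.
- **Other objects:** in the last picture the small loupe, the pointer and the movement looked undisturbed. No force at the tool suggested contact with anything except the loupe. The vial was out of frame and the oil cup only partly in view, so I did not check them at the end.

Two things disagreed. The side camera read heights about 2–3 mm lower than the top camera did, so I set the final height as a compromise. The arm also blocked the top view at the end, so only the side camera could check the final position.

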